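Pin the swing arm of the bench thickness gauge

TASK

Swing the gauge's arm in over its stop block, then take the round-headed lock pin from the rack and push it down through the hole in the arm and the hole in the block beneath, fully home with its collar flat on the arm, and let go. The block's exact setting is not known, so feel for its hole gently and never press on the pin with more than 40 N. Leave the plug gauge, carton and caliper where they are.

Things in the scene. Friction and masses are not known exactly. Their poses are not given: they have to be found in the camera images.
- gauge: Fixed bench gauge: aluminium base plate 220 x 230 x 15 mm; origin at bench level, plate spans x -105..115, y -115..115 mm. Pivot post at (30, -75) mm; stop block between two low rails along x at (30, 75) mm; a fibre sample disc lies under the arm's dial.
- swing (a joint): Swing arm, turning level about the pivot, rad. 0: points along the gauge's +y, its hole over point stop_mid; positive swings the free end to the gauge's -x (counter-clockwise from above). Range -0.12..0.95, starts at 0.4..0.8, stays where left (friction 0.12 N m). Steel, 10 mm thick, top 56 mm above the bench, 1 mm above the block. A 44 mm dial near the pivot stands 8 mm above its top.
- pivot (a point): Point on the arm's vertical pivot axis at the height of the arm's top (56 mm above the bench), at (30, -75) mm in the gauge's frame. The pin hole is 150 mm and the knob 65 mm from this axis.
- swing_hole (a point): Centre of the vertical pin hole in the arm's free end (44 mm square), at the arm's top face. Hole diameter 13.5 mm, 1 mm chamfer, 150 mm from the pivot axis.
- swing_knob (a point): Centre of the top of the arm's upright black knob: 20 mm diameter, 40 mm tall, standing on the arm's top, 65 mm from the pivot axis. Grip it from above to swing the arm.
- rack: Fixed grey plastic pin rack, 60 (x) x 150 (y) x 42 mm high, origin under its centre, with two 14 mm through holes at y = -40 and +40 mm, in which the lock pin and the plug gauge hang by their collars, in either order.
- pin: Steel lock pin, upright, loose, 0.13 kg. Origin at the centre of its lower tip, z up along it. Shank 12 mm diameter, 38 mm long, tip flat 10 mm with a 1 x 2 mm chamfer; collar 22 mm diameter from 38 to 44 mm; round grip 18 mm diameter from 44 to 84 mm. In the rack its tip is 4 mm above the bench; fully home in the gauge, collar on the arm, 18 mm.
- plug: Bystander: plug gauge hanging in the other rack hole, steel, same shank but with a low square head 26 x 26 mm, top 54 mm above its tip. Origin at its tip. Leave it in place.
- carton: Bystander: beige moulded fibre container with lid, 140 x 190 x 42 mm, origin under its centre.
- caliper: Bystander: digital caliper lying flat, 220 mm long along its y, 14 mm high, origin under the middle of its beam.
- stop_mid (a point): Middle of the setting range of the dark steel stop block (60 x, 32 y, 30 mm high), on its top face, 45 mm above the bench, at (30, 75) mm in the gauge's frame. The block has a vertical 14 mm through hole in its centre, 1 mm chamfer. It is clamped, unmoving, at an unreported setting: its hole lies up to 8 mm from this point along the gauge's x, either way. The swung-in arm covers it.

How it is judged:
By the outcome, as a careful person would: the job done as asked, in the order asked, and still so for the second after the job is handed in, with the robot touching nothing.
It also fails if it takes over 61 s, if anything falls off the work surface, if the arm or the gripper's body presses on something with over 40 N, if the wrist force passes 120 N, or if a joint passes its speed limit or range.

ROBOT

A 6-joint arm with a two-finger parallel gripper is mounted at the origin on the work surface. World frame = base frame: x ahead of the robot, y to its left, z up, the work surface at z = 0. Lengths are in mm, angles in rad, forces in N, time in s.
With the tool pointing down it reaches from about 350 to 975 mm from the base axis. Payload 7.1 kg.
Tool frame: the origin (TCP) lies midway between the tips of the shut fingers; the grasp point (between the pads) lies 19 mm behind it (ctrl.grip_point_offset is the distance from the TCP to the grasp point, in mm); z points along the fingers, y is the line along which they close (so a half turn about z gives the same grasp; the last joint's range is limited). The gripper opens to 88 mm and grips with 3 to 60 N. Pads are 20 mm wide; open, the fingers measure 115 mm over their backs; the gripper's body (75 mm by 178 mm) begins 61 mm behind the grasp point.
Start: joints at [-1.13, 0.423, 1.63, -0, 1.089, -0.019], TCP at [277.37, -560.063, 222.675] pointing down, gripper open.
Joint ranges: [-3, 3], [-0.9, 2.11], [0.09, 2.58], [-1.31, 4.45], [0.11, 2.69], [-2.54, 2.54]. Speed limits (rad/s): [2.39, 2.39, 3.01, 3.14, 3.14, 3.14].

INTERFACE

Orientations are given as a rotation vector (axis times angle).
In Python, from workcell import get_obs, optics, close_job, spotter, ctrl gives the robot as it stands. The module is installed in compiled form; this text tells all that it offers.
- The arm moves only by the tool move_arm, never from a script. Its argument "rows" is a list of rows, each a list of 5 numbers: the shift along the tool's x, y, z in cm, then the turn about the tool's z in degrees, then the opening in per cent of the stroke, from 0 (shut) to 100 (fully open). A call has 1 to 10 rows; each row shifts and turns the commanded pose from where the row before left it, along the tool's axes as they then stand; what a row does not reach is not made up. A row lasts 1/8 s, in which the tool goes at most 62.5 mm and 10.7 degrees, less where a joint would pass 70% of its speed; a pose out of reach is approached as far as the arm can. A call with a gripper value outside its range is refused whole. The fingers move at their own pace and stop on an object; the grip force is fixed at half the most. Time passes only in rows, so rows that do not move let the fingers close. It gives the time, the measured TCP pose, the force, the opening and the grip force at its end, in the units of the state.
- get_obs(): the state, without advancing time (a new reading comes with each control period).
- optics.get_image(name): name is "side" or "top" or "wrist"; returns the picture (384x512x3 uint8, blue, green, red); there is no depth.
- optics.calibration(name): a dict with "camera_matrix" (3x3 intrinsics, pixels), "xyz" and "orientation" of the camera in the world. Camera axes: x right, y down, z forward; pixel columns grow to the right and rows downward; lengths in mm; the calibration is good to about 2 mm. A picture is of the moment at which its call begins: read the wrist's pose just before it. calibration takes no time and is no camera call; for the wrist camera it gives the pose at the moment of the call.
- close_job(): hands the job in; it is judged then, once.
Trained networks look in the newest picture that a camera, given by its name, has taken for a name from the list of things; names that differ only in an ending like _2 or _b are one class to them, and where a whole thing is asked for, a point or a joint stands for the part that bears it (a point fixed in the world has none). Each returns a list of dicts, best first, with "conf" (0 to 1); they miss things now and then, are a little off and sometimes report something else, mostly with a low value. They report only what shows in the picture. A call takes as long as a camera call.
- spotter.find_in(camera, label): "point" ([column, row] in pixels, amid what is visible of it).
- spotter.regions_of(camera, label): "region" (384x512 bool, what is visible of it) and "point" ([column, row] in pixels, amid what is visible of it).
The state is a dict: "t": time; "qpos": joint angles; "qvel": joint speeds; "joint_torque": joint torques, N m; "ee_pos": TCP position; "orientation": TCP orientation; "ft_force": force on the tool from outside, world axes, zero at the start; "moment": the same for the moment, N m; "width": finger opening in mm; "grasp_force": force on a finger pad.
Only numpy, scipy, OpenCV 4.12 (cv2) and the standard library are available. Lean on these libraries where they do the work, as an engineer would, in place of code of your own. Each camera call takes 0.05 s, during which the arm holds its last target. There are 200 camera calls.

## Working session

There is one attempt and no reset: what is moved stays moved. The work goes in short steps, Python scripts to look and compute and a tool call to move; the robot and the scene stay as the last step left them, time stands still between calls to the robot, and variables do not carry over. Pictures are saved under pics/ and viewed, at most 10 in all, crops included, and the job is handed in when it is done.

Besides the shell and the picture viewer there is one more tool, called after "Call:" in YAML: its name, and indented under it one key for each argument. move_arm: Moves the arm, as the interface text tells. Its arguments: {"type":"object","properties":{"rows":{"type":"array","items":{"type":"array","items":{"type":"number"}}}},"required":["rows"]}

```bash
mkdir -p pics; cat > h.py <<'E'
import numpy as np, cv2
from scipy.spatial.transform import Rotation as R
from workcell import get_obs, optics, close_job, spotter, ctrl
def rot(o):
    o=np.array(o,float)
    return o if o.shape==(3,3) else R.from_rotvec(o).as_matrix()
def ray(c,p):
    K=np.array(c["camera_matrix"]);d=rot(c["orientation"])@np.linalg.solve(K,[p[0],p[1],1]);return np.array(c["xyz"],float),d/np.linalg.norm(d)
def at_z(c,p,z):
    o,d=ray(c,p);return o+d*(z-o[2])/d[2]
def tri(rs):
    A=0;b=0
    for o,d in rs:
        M=np.eye(3)-np.outer(d,d);A=A+M;b=b+M@o
    x=np.linalg.solve(A,b);return x,[np.linalg.norm((np.eye(3)-np.outer(d,d))@(x-o)) for o,d in rs]
def proj(c,X):
    K=np.array(c["camera_matrix"]);q=K@(rot(c["orientation"]).T@(np.array(X)-np.array(c["xyz"])));return q[:2]/q[2]
E
python3 - <<'E'
from h import *
o=get_obs();print({k:np.round(v,3) for k,v in o.items()},ctrl.grip_point_offset)
ims=[]
for n in("top","side"):
    c=optics.calibration(n);im=optics.get_image(n);cv2.imwrite(f"pics/{n}0.png",im)
    print(n,np.round(c["xyz"]),np.round(c["camera_matrix"],0).tolist(),np.round(rot(c["orientation"]),2).tolist())
    for l in("gauge","swing","swing_hole","swing_knob","pivot","rack","pin","plug","carton","caliper"):
        print(l,[(np.round(d["point"],1).tolist(),round(d["conf"],2)) for d in spotter.find_in(n,l)[:3]])
E
```

```text
{'t': np.float64(0.0), 'qpos': array([-1.13 ,  0.424,  1.631, -0.   ,  1.089, -0.019]), 'qvel': array([ 0.001,  0.   , -0.   , -0.   , -0.001,  0.001]), 'joint_torque': array([ 2.0000e-03, -5.4463e+01, -2.7367e+01,  6.4000e-02,  2.3000e-02,
       -0.0000e+00]), 'ee_pos': array([ 277.123, -559.594,  221.923]), 'orientation': array([-3.058e+00, -7.160e-01,  1.000e-03]), 'ft_force': array([ 0.028,  0.392, -0.454]), 'moment': array([0.001, 0.021, 0.011]), 'grasp_force': np.float64(0.0), 'width': np.float64(87.777)} 18.700000000000003
top [ 322.    8. 1230.] [[449.0, 0.0, 255.0], [0.0, 449.0, 194.0], [0.0, 0.0, 1.0]] [[0.09, -0.97, 0.22], [-1.0, -0.09, 0.01], [0.01, -0.22, -0.98]]
gauge [([226.2, 189.5], 0.79)]
swing [([228.6, 181.4], 0.61), ([227.3, 188.7], 0.49)]
swing_hole [([225.9, 185.8], 0.9), ([225.9, 189.2], 0.2)]
swing_knob [([229.5, 188.3], 0.92)]
pivot []
rack [([345.9, 257.4], 0.94)]
pin [([367.3, 259.4], 0.52)]
plug [([334.7, 250.8], 0.57)]
carton [([360.4, 176.4], 0.74), ([232.2, 184.2], 0.35)]
caliper [([145.4, 242.2], 0.77), ([333.9, 253.8], 0.62)]
side [ 357. -692.  777.] [[437.0, 0.0, 260.0], [0.0, 437.0, 191.0], [0.0, 0.0, 1.0]] [[0.96, -0.2, 0.19], [-0.27, -0.66, 0.7], [-0.02, -0.73, -0.68]]
gauge [([271.4, 189.6], 0.76)]
swing [([276.9, 174.1], 0.67)]
swing_hole [([278.6, 177.2], 0.68)]
swing_knob [([278.9, 174.4], 0.8)]
pivot [([275.6, 186.0], 0.68)]
rack [([243.9, 321.2], 0.85), ([279.7, 176.4], 0.46)]
pin [([249.2, 315.3], 0.51)]
plug [([247.2, 284.3], 0.46)]
carton [([358.9, 299.5], 0.96), ([255.5, 321.2], 0.68)]
caliper [([199.4, 151.8], 0.76)]
```

```bash
python3 - <<'E'
import cv2,numpy as np
a=cv2.imread("pics/top0.png")[120:320,110:410];b=cv2.imread("pics/side0.png")[110:360,170:420]
cv2.imwrite("pics/ab.png",np.hstack([cv2.resize(a,(450,300),interpolation=2),cv2.resize(b,(350,350),interpolation=2)[:300]]))
cv2.imwrite("pics/t.png",cv2.resize(a,(800,533),interpolation=2));cv2.imwrite("pics/s.png",cv2.resize(b,(600,600),interpolation=2))
E
```

```text
(no output)
```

View pics/t.png

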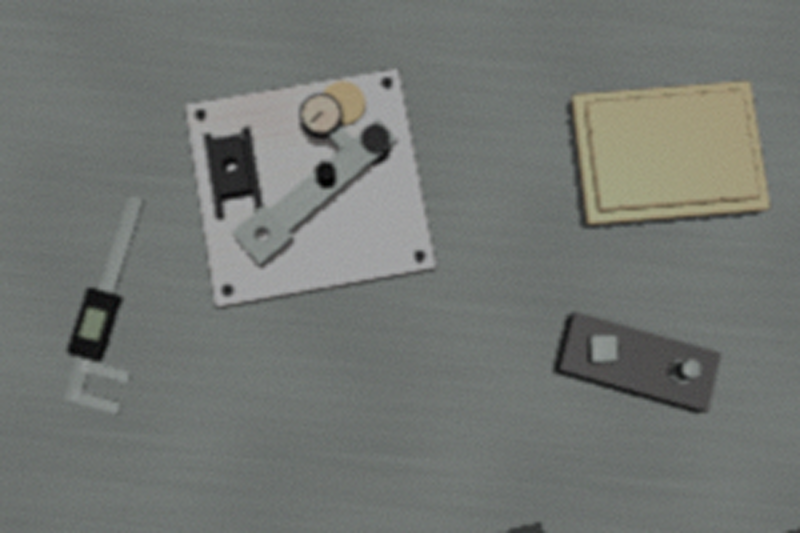

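View pics/s.png

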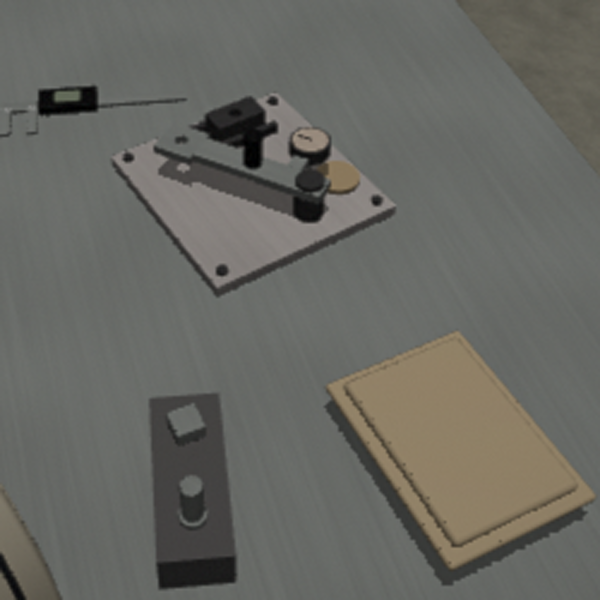

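The top view shows the arm hole near (208,207), the block hole near (197,183) while the arm doesn't cover it, the pivot near (251,171), the pin top near (369,258) and the plug's square head near (336,250). The side view shows the arm hole near (245,168), the block hole near (268,157) and the pin top near (250,310). The network's "swing_hole" point is really the knob, so I won't use it.

```bash
python3 - <<'E'
from h import *
T=lambda x,y:(x/2.6667+110-.3,y/2.665+120-.3); S=lambda x,y:(x/2.4+170-.3,y/2.4+110-.3)
ct=optics.calibration("top");cs=optics.calibration("side")
P=dict(armhole=((262,233),(181,140)),knobtop=((325,170),(253,133)),pivotcap=((376,137),(310,178)),blockhole=((232,167),(236,113)),pintop=((692,368),(191,480)),plugtop=((604,348),(185,415)),
 g1=((201,115),(273,100)),g2=((387,82),(376,200)),g3=((420,256),(222,270)),g4=((228,290),(128,157)))
for k,(a,b) in P.items():
    x,e=tri([ray(ct,T(*a)),ray(cs,S(*b))]);print(k,np.round(x,1),np.round(e,1))
for k,z in dict(armhole=56,knobtop=96,blockhole=45,pintop=88).items():
    print(k,np.round(at_z(ct,T(*P[k][0]),z),1),np.round(at_z(cs,S(*P[k][1]),z),1))
# gauge fit by corners z=15
uv=[(188,104),(398,69),(435,266),(217,305)]
W=np.array([at_z(ct,T(*p),15)[:2] for p in uv])
L=np.array([(115,115),(115,-115),(-105,-115),(-105,115)])
def fit(L,W):
    l=L-L.mean(0);w=W-W.mean(0);a=np.arctan2((l[:,0]*w[:,1]-l[:,1]*w[:,0]).sum(),(l*w).sum());Q=np.array([[np.cos(a),-np.sin(a)],[np.sin(a),np.cos(a)]]);return a,Q,W.mean(0)-Q@L.mean(0)
a,Q,t=fit(L,W);print("gauge yaw",a,t,np.round(W-(L@Q.T+t),1))
for n,p in dict(pivot=(30,-75),stop=(30,75)).items():print(n,Q@p+t)
for k,z in dict(armhole=56,blockhole=45,knobtop=96).items(): print(k,"local",np.round(Q.T@(at_z(ct,T(*P[k][0]),z)[:2]-t),1))
E
```

```text
armhole [540.3 144.6  57.8] [0.8 0.8]
knobtop [601.   85.4  99.5] [0.1 0.1]
pivotcap [647.5  39.8  65.9] [0.3 0.3]
blockhole [610.3 183.5  47.4] [1.6 1.6]
pintop [ 440.8 -277.9   95. ] [0.4 0.4]
plugtop [ 455.6 -199.7   64. ] [0.1 0.1]
g1 [668.9 226.4  20.6] [0.5 0.5]
g2 [721.3  34.9  20. ] [0.7 0.7]
g3 [538.6 -15.   20.1] [0.2 0.2]
g4 [486.2 176.9  20.2] [0.2 0.2]
armhole [541.5 144.7  56. ] [539.9 146.5  56. ]
knobtop [601.7  85.6  96. ] [602.3  89.5  96. ]
blockhole [609.2 184.   45. ] [612.9 186.7  45. ]
pintop [ 441.2 -279.6   88. ] [ 442.  -273.7   88. ]
gauge yaw 0.26184757880049847 [600.4519077  104.41336585] [[-1.  -2.6]
 [-2.1  1.3]
 [ 1.5  2.5]
 [ 1.6 -1.3]]
pivot [648.8442278   39.73583224]
stop [610.01438874 184.6228351 ]
armhole local [-46.5  54.2]
blockhole local [29.  74.6]
knobtop local [ -3.6 -18.5]
```

```bash
cat >> h.py <<'E'
def go(p,turn=0,o=None):
    """remaining shift in tool axes (cm) to world TCP p"""
    o=o or get_obs();return np.round(rot(o["orientation"]).T@(np.array(p)-o["ee_pos"])/10,2)
E
python3 - <<'E'
from h import *
o=get_obs();c=optics.calibration("wrist");Rt=rot(o["orientation"]);print(np.round(Rt,3).tolist())
print("cam in tool",Rt.T@(np.array(c["xyz"])-o["ee_pos"]),np.round(Rt.T@rot(c["orientation"]),2).tolist(),np.round(c["camera_matrix"]).tolist())
print(go([590,110,260]))
E
```

```text
[[0.896, 0.444, -0.0], [0.444, -0.896, 0.0], [0.0, -0.0, -1.0]]
cam in tool [ 6.56256953e+01  1.35840183e-01 -1.61738026e+02] [[-0.0, -0.97, -0.24], [1.0, -0.0, -0.0], [0.0, -0.24, 0.97]] [[280.0, 0.0, 256.0], [0.0, 280.0, 187.0], [0.0, 0.0, 1.0]]
[ 57.75 -46.17  -3.73]
```

Call:
move_arm:
  rows:
    - [4.8, -3.7, 0.2, 0, 100]
    - [4.8, -3.7, 0.2, 0, 100]
    - [4.8, -3.7, 0.2, 0, 100]
    - [4.8, -3.7, 0.2, 0, 100]
    - [4.8, -3.7, 0.2, 0, 100]
    - [4.8, -3.7, 0.2, 0, 100]
    - [4.8, -3.7, 0.2, 0, 100]
    - [4.8, -3.7, 0.2, 0, 100]
    - [4.8, -3.7, 0.2, 0, 100]
    - [4.8, -3.7, 0.2, 0, 100]

```text
t: 2.35
ee_pos: [544.2, -13.5, 202.9]
orientation: [3.059, 0.716, 0.001]
ft_force: [0.5, -0.8, -0.4]
width: 88.2
grasp_force: 0.0
```

```bash
python3 - <<'E'
from h import *
o=get_obs();print(o["t"],o["ee_pos"],go([585,130,180]))
E
```

```text
2.35 [544.16730683 -13.53723395 202.88695176] [ 10.03 -11.05   2.29]
```

Call:
move_arm:
  rows:
    - [3.4, -3.7, 0.8, 0, 100]
    - [3.3, -3.7, 0.8, 0, 100]
    - [3.3, -3.6, 0.7, 0, 100]
    - [0, 0, 0, 0, 100]

```text
t: 2.85
ee_pos: [584.5, 130.3, 179.1]
orientation: [-3.057, -0.722, 0.0]
ft_force: [-0.2, -0.0, 0.1]
width: 87.9
grasp_force: 0.0
```

```bash
python3 - <<'E'
from h import *
import pickle
o=get_obs();c=optics.calibration("wrist");im=optics.get_image("wrist");pickle.dump((c,o),open("w1.pkl","wb"))
cv2.imwrite("pics/w1.png",cv2.resize(im,(800,600),interpolation=2));cv2.imwrite("pics/w1raw.png",im)
print(o["t"],o["ee_pos"])
for n,X in dict(arm=(540.5,144.7,56),block=(610,184,45),pivot=(648.5,39.8,66),knob=(601.5,86,96)).items():print(n,proj(c,X)*1.5625)
for l in("swing_hole","swing_knob","stop_mid"):print(l,[(np.round(d["point"]*1.5625 if 0 else np.array(d["point"])*1.5625,1).tolist(),round(d["conf"],2)) for d in spotter.find_in("wrist",l)[:3]])
E
```

```text
2.85 [584.47258513 130.32430687 179.08560681]
arm [352.87601977 330.72177628]
block [345.26522384 211.78146135]
pivot [572.49148526 261.69810304]
knob [481.43504414 307.07267327]
swing_hole [([484.1, 285.8], 0.83)]
swing_knob [([483.6, 280.9], 0.96), ([432.2, 237.2], 0.51)]
stop_mid [([434.4, 234.8], 0.84)]
```

View pics/w1.png

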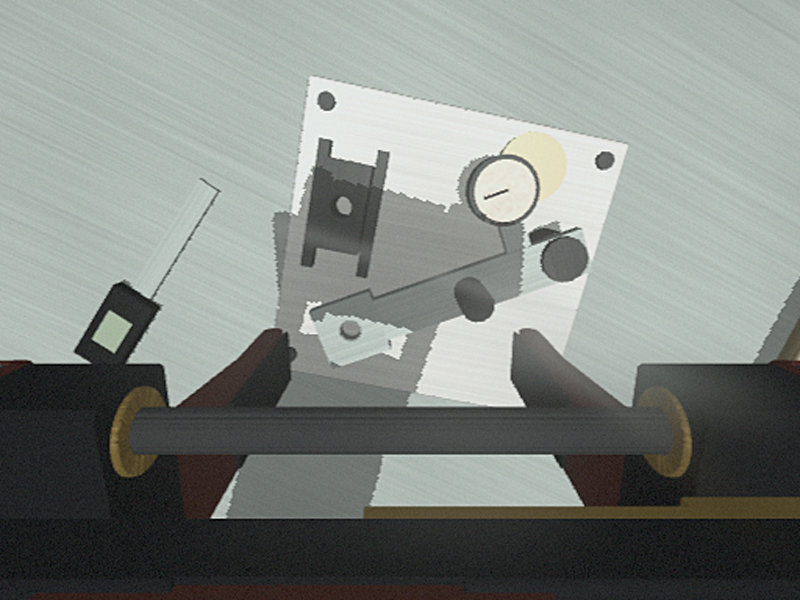

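The wrist view shows the arm hole at (350,330), the block hole at (344,205) and the knob at (475,298), all close to my projections.

```bash
python3 - <<'E'
from h import *
import pickle
c,o=pickle.load(open("w1.pkl","rb"))
f=lambda x,y:(x/1.5625-.3,y/1.5625-.3)
for k,p,z in(("armhole",(350,330),56),("block",(344,205),45),("screwTL",(326,101),15),("screwTR",(605,160),15),("pivotcap",(564,259),66)):print(k,np.round(at_z(c,f(*p),z),1))
im=cv2.imread("pics/w1raw.png");a=im[80:190,180:290];b=im[170:230,180:340]
cv2.imwrite("pics/w1z.png",cv2.resize(a,(600,600),interpolation=cv2.INTER_CUBIC))
E
```

```text
armhole [540.3 147.1  56. ]
block [613.8 187.   45. ]
screwTL [669.4 230.5  15. ]
screwTR [722.5  36.5  15. ]
pivotcap [647.7  46.   66. ]
```

View pics/w1z.png

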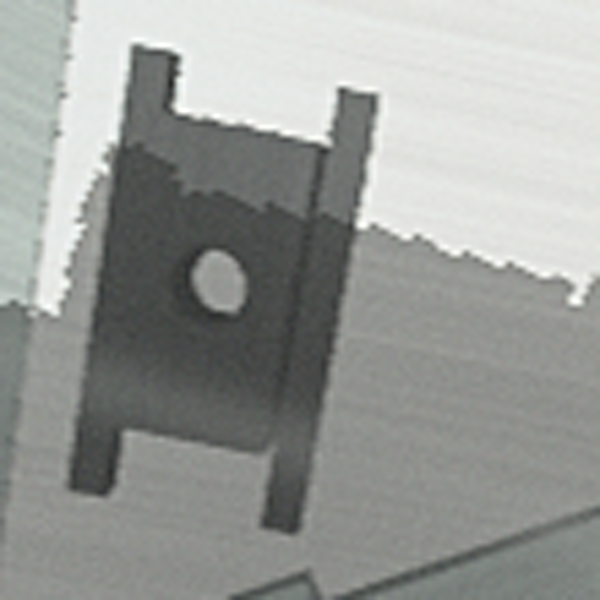

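Call:
move_arm:
  rows:
    - [-0.4, 4.6, 3.0, 0, 100]
    - [0, 0, 0.5, 10.2, 100]
    - [0, 0, 0.5, 10.2, 100]
    - [0, 0, 0.5, 10.2, 100]
    - [0, 0, 0.5, 10.2, 100]
    - [0, 0, 0.5, 10.1, 100]
    - [0, 0, 0.5, 10.1, 80]
    - [0, 0, 0.5, 10.0, 60]
    - [0, 0, 0, 0, 60]

```text
t: 4.18
ee_pos: [600.6, 83.1, 114.7]
orientation: [2.906, -1.194, -0.001]
ft_force: [0.7, -0.2, 0.2]
width: 61.0
grasp_force: 0.0
```

```bash
python3 - <<'E'
from h import *
o=get_obs();print(np.round(rot(o["orientation"]),2).tolist(),go([602,87.5,69]),o["qpos"])
E
```

```text
[[0.71, -0.7, -0.0], [-0.7, -0.71, -0.0], [-0.0, 0.0, -1.0]] [-0.21 -0.41  4.57] [ 1.17888085e-01  5.34053038e-01  1.74001677e+00 -1.22948497e-04
  8.67976720e-01  2.46835935e+00]
```

Call:
move_arm:
  rows:
    - [-0.2, -0.4, 0, -10.4, 60]
    - [0, 0, 0, -10.3, 60]
    - [0, 0, 0.5, -10.3, 60]
    - [0, 0, 2.0, 0, 60]
    - [0, 0, 2.0, 0, 60]
    - [0, 0, 0, 0, 60]

```text
t: 4.92
ee_pos: [600.5, 88.3, 67.1]
orientation: [3.118, -0.375, -0.007]
ft_force: [0.3, -0.7, 1.2]
width: 52.7
grasp_force: 0.0
```

Call:
move_arm:
  rows:
    - [0, 0, 0, 0, 0]
    - [0, 0, 0, 0, 0]
    - [0, 0, 0, 0, 0]
    - [0, 0, 0, 0, 0]

```text
t: 5.42
ee_pos: [602.7, 88.6, 70.1]
orientation: [3.119, -0.373, 0.002]
ft_force: [0.5, -0.2, 2.1]
width: 19.7
grasp_force: 30.0
```

Knob gripped (19.7 mm, 30 N). Next I swing the arm.

Call:
move_arm:
  rows:
    - [0.33, -0.49, 0, 5.2, 0]
    - [0.33, -0.49, 0, 5.2, 0]
    - [0.33, -0.49, 0, 5.2, 0]
    - [0.33, -0.49, 0, 5.2, 0]
    - [0.33, -0.49, 0, 5.2, 0]
    - [0.33, -0.49, 0, 5.2, 0]
    - [0, 0, 0, 0, 0]
    - [0, 0, 0, 0, 0]

```text
t: 6.42
ee_pos: [633.3, 105.9, 70.2]
orientation: [-2.904, 1.196, -0.002]
ft_force: [0.6, -1.1, 2.8]
width: 19.5
grasp_force: 30.0
```

Call:
move_arm:
  rows:
    - [0, 0, 0, 0, 60]
    - [0, 0, 0, 0, 60]
    - [0, 0, -2.2, 0, 60]
    - [0, 0, -2.2, 0, 60]
    - [-4.6, -1.4, 0, 0, 60]
    - [-4.6, -1.4, 0, 0, 60]
    - [-4.5, -1.3, 0, 0, 60]
    - [0, 0, 0, 0, 60]
    - [0, 0, 0, 0, 60]

```text
t: 7.55
ee_pos: [569.2, 203.4, 113.5]
orientation: [-2.882, 1.108, 0.053]
ft_force: [-0.0, -0.3, -0.1]
width: 52.7
grasp_force: 0.0
```

```bash
python3 - <<'E'
from h import *
import pickle
o=get_obs();c=optics.calibration("wrist");im=optics.get_image("wrist");pickle.dump((c,o),open("w2.pkl","wb"))
cv2.imwrite("pics/w2raw.png",im);p=proj(c,(611,186,56));print(o["t"],o["ee_pos"],p)
x,y=(int(v) for v in p);x0,y0=max(0,x-40),max(0,y-40);print(x0,y0)
z=cv2.resize(im[y0:y0+80,x0:x0+80],(600,600),interpolation=cv2.INTER_CUBIC);cv2.imwrite("pics/w2z.png",cv2.convertScaleAbs(z,alpha=1.3))
E
```

```text
7.55 [569.1777658  203.41507489 113.51045577] [238.52658256 144.19096418]
198 104
```

View pics/w2z.png

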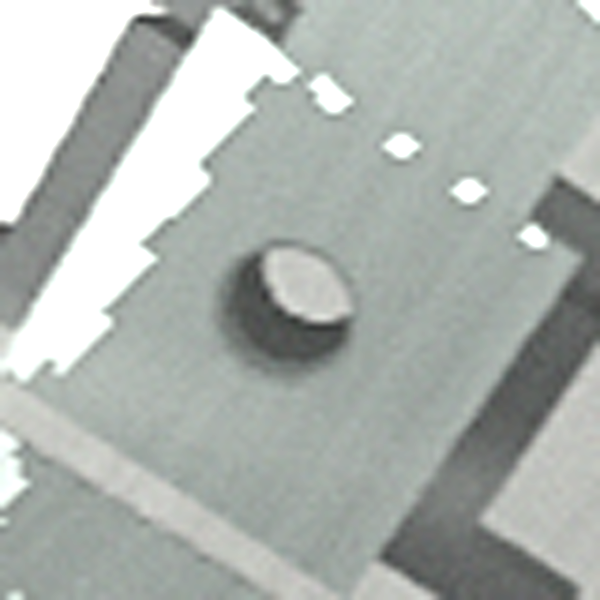

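The picture shows the arm hole at raw (236,145), and the light patch inside it is the base plate seen through the block hole. I'll fit this patch to get the block's offset.

```bash
cat > fit.py <<'E'
from h import *
import pickle
from scipy.optimize import minimize
def run(tag,guess,yaw=0.262,thr=None):
    c,o=pickle.load(open(f"{tag}.pkl","rb"));im=cv2.imread(f"pics/{tag}raw.png")
    g=cv2.cvtColor(im,cv2.COLOR_BGR2GRAY).astype(float);s=6
    x0,y0=(int(v)-16 for v in guess);G=cv2.resize(g[y0:y0+32,x0:x0+32],None,fx=s,fy=s,interpolation=cv2.INTER_CUBIC)
    t=np.linspace(0,2*np.pi,60,endpoint=False)
    def mask(C,r,z):
        P=np.array([proj(c,(C[0]+r*np.cos(a),C[1]+r*np.sin(a),z)) for a in t])
        m=np.zeros(G.shape,np.float32);cv2.fillPoly(m,[np.round(((P-[x0,y0]+.5)*s-.5)*16).astype(np.int32)],1,shift=4);return m
    X0=at_z(c,guess,56)[:2];u=np.array([np.cos(yaw),np.sin(yaw)])
    lv=[np.median(G),np.percentile(G,2)]
    def parts(p):
        A=p[:2];B=A+p[2]*u
        return mask(A,6.75,56),mask(A,6.75,46),mask(B,7,45),mask(B,7,15)
    def cost(p):
        a,b,d,e=parts(p);hole=a;light=a*b*d*e
        hole=cv2.GaussianBlur(hole,(0,0),s*.5);light=cv2.GaussianBlur(light,(0,0),s*.5)
        M=np.stack([np.ones(G.size),hole.ravel(),light.ravel()],1);w=(mask(p[:2],10,56)>0).ravel()
        k,*_=np.linalg.lstsq(M[w],G.ravel()[w],rcond=None);return ((M[w]@k-G.ravel()[w])**2).mean()
    best=min((minimize(cost,[*X0,b],method="Nelder-Mead",options=dict(initial_simplex=np.array([[*X0,b],[X0[0]+2,X0[1],b],[X0[0],X0[1]+2,b],[*X0,b+2]]),xatol=.05,fatol=.01)) for b in(-4,0,4)),key=lambda r:r.fun)
    print("arm hole",np.round(best.x[:2],2),"block offset along gauge x",round(best.x[2],2),"rms",best.fun**.5)
    for b in np.arange(-4,4.1,1):print(b,round(cost([*best.x[:2],b])**.5,2),end="; ")
    print();return best.x
E
python3 - <<'E'
from fit import *
run("w2",(236.4,145.3))
o=get_obs();print(o["qpos"])
E
```

```text
arm hole [611.94 188.32] block offset along gauge x 0.0 rms 9.17699133395978
-4.0 21.17; -3.0 18.94; -2.0 15.67; -1.0 11.51; 0.0 9.18; 1.0 12.28; 2.0 16.23; 3.0 19.44; 4.0 21.77; 
[0.29042571 0.53131341 1.75104831 0.08460041 0.85515061 2.54040528]
```

```bash
cat >> h.py <<'E'
def plan(goal,turn,n,o=None):
    """n rows to world goal with total turn (deg about tool z); tool taken as pointing down"""
    o=o or get_obs();Rt=rot(o["orientation"]);d=(np.array(goal)-o["ee_pos"])/n/10;out=[]
    for i in range(n):
        out.append([*np.round(Rt.T@d,2).tolist(),round(turn/n,1)]);Rt=Rt@R.from_euler("z",turn/n,degrees=True).as_matrix()
    return out
E
python3 - <<'E'
from h import *
o=get_obs();Rt=rot(o["orientation"]);print(np.round(Rt,3).tolist(),np.degrees(np.arctan2(Rt[1,1],Rt[0,1])))
for r in plan([505,-40,200],-62,6)+[None]:print(r)
E
```

```text
[[0.742, -0.671, -0.013], [-0.669, -0.741, 0.063], [-0.051, -0.038, -0.998]] -132.1445280659491
[1.84, 3.67, -1.68, -10.3]
[1.15, 3.94, -1.68, -10.3]
[0.43, 4.08, -1.68, -10.3]
[-0.31, 4.09, -1.68, -10.3]
[-1.04, 3.97, -1.68, -10.3]
[-1.74, 3.72, -1.68, -10.3]
None
```

Call:
move_arm:
  rows:
    - [0, 0, -2.5, -10.3, 60]
    - [1.84, 3.67, -1.3, -10.3, 60]
    - [1.15, 3.94, -1.3, -10.3, 60]
    - [0.43, 4.08, -1.3, -10.3, 60]
    - [-0.31, 4.09, -1.3, -10.3, 60]
    - [-1.04, 3.97, -1.3, -10.3, 60]
    - [-1.74, 3.72, -1.0, 0, 60]
    - [0, 0, 0, 0, 60]

```text
t: 8.6
ee_pos: [548.1, -50.7, 198.8]
orientation: [-3.034, -0.52, 0.001]
ft_force: [1.2, 0.1, -0.0]
width: 52.8
grasp_force: 0.0
```

```bash
python3 - <<'E'
from h import *
o=get_obs();Rt=rot(o["orientation"]);a=np.degrees(np.arctan2(Rt[1,1],Rt[0,1]));print(np.round(Rt,3).tolist(),a,o["qpos"])
for r in plan([441,-277,165],a+11,6)+[None]:print(r)
E
```

```text
[[0.943, 0.333, -0.011], [0.333, -0.941, 0.062], [0.01, -0.063, -0.998]] -70.52421292234672 [-0.14753695  0.35348099  1.80362795  0.07107434  1.00608676  1.04496076]
[-2.94, 2.99, 0.35, np.float64(-9.9)]
[-3.42, 2.44, 0.35, np.float64(-9.9)]
[-3.79, 1.81, 0.35, np.float64(-9.9)]
[-4.04, 1.13, 0.35, np.float64(-9.9)]
[-4.18, 0.42, 0.35, np.float64(-9.9)]
[-4.19, -0.3, 0.35, np.float64(-9.9)]
None
```

The clamp at joint 6's limit left the tool tilted by 3.6°. If I turn the tool so its closing axis is level, at about 10° heading, the pads stay vertical and the pin stays upright, so the tilt does no harm.

```bash
python3 - <<'E'
from h import *
o=get_obs();Rt=rot(o["orientation"])
t=np.degrees(np.arctan2(-Rt[2,1],-Rt[2,0]));print(t)  # new y_z = -s*xz + c*yz
for k in(t,t+180,t-180):
    Q=Rt@R.from_euler("z",k,degrees=True).as_matrix();print(k,np.round(Q,3).tolist(),np.degrees(np.arctan2(Q[1,1],Q[0,1])))
for r in plan([441,-277,165],-80.5,8)+[None]:print(r)
E
```

```text
99.11151298181406
99.11151298181406 [[0.179, -0.984, -0.011], [-0.982, -0.18, 0.062], [-0.063, 0.0, -0.998]] -169.653767118135
279.11151298181403 [[-0.179, 0.984, -0.011], [0.982, 0.18, 0.062], [0.063, 0.0, -0.998]] 10.346232881865022
-80.88848701818594 [[-0.179, 0.984, -0.011], [0.982, 0.18, 0.062], [0.063, -0.0, -0.998]] 10.346232881864992
[-2.21, 2.24, 0.26, -10.1]
[-2.57, 1.82, 0.26, -10.1]
[-2.85, 1.35, 0.26, -10.1]
[-3.04, 0.83, 0.26, -10.1]
[-3.14, 0.28, 0.26, -10.1]
[-3.14, -0.27, 0.26, -10.1]
[-3.04, -0.81, 0.26, -10.1]
[-2.85, -1.33, 0.26, -10.1]
None
```

Call:
move_arm:
  rows:
    - [-2.21, 2.24, 0.26, -10.1, 60]
    - [-2.57, 1.82, 0.26, -10.1, 60]
    - [-2.85, 1.35, 0.26, -10.1, 60]
    - [-3.04, 0.83, 0.26, -10.1, 60]
    - [-3.14, 0.28, 0.26, -10.1, 60]
    - [-3.14, -0.27, 0.26, -10.1, 60]
    - [-3.04, -0.81, 0.26, -10.1, 60]
    - [-2.85, -1.33, 0.26, -10.1, 60]
    - [0, 0, 0, 0, 60]

```text
t: 9.72
ee_pos: [441.4, -275.5, 163.8]
orientation: [-1.979, -2.373, -0.062]
ft_force: [-0.4, 1.0, -0.1]
width: 52.3
grasp_force: 0.0
```

```bash
python3 - <<'E'
from h import *
import pickle
o=get_obs();c=optics.calibration("wrist");im=optics.get_image("wrist");pickle.dump((c,o),open("w3.pkl","wb"))
cv2.imwrite("pics/w3raw.png",im);cv2.imwrite("pics/w3.png",cv2.resize(im,(800,600),interpolation=2))
print(o["t"],o["ee_pos"],np.round(rot(o["orientation"]),3).tolist(),o["qpos"])
for z in(48,88):print(proj(c,(441,-277,z))*1.5625)
for l in("pin","plug"):print(l,[(np.round(np.array(d["point"])*1.5625,1).tolist(),round(d["conf"],2)) for d in spotter.find_in("wrist",l)[:3]])
E
```

```text
9.725 [ 441.35696522 -275.52736456  163.79709422] [[-0.179, 0.984, -0.014], [0.982, 0.18, 0.063], [0.065, -0.002, -0.998]] [-0.60731875  0.37240186  1.87520525  0.05476793  0.9422181  -0.82145146]
[400.54632662 300.57263881]
[400.4040196  314.49611358]
pin [([398.8, 307.5], 0.63)]
plug [([444.7, 179.1], 0.97)]
```

View pics/w3.png

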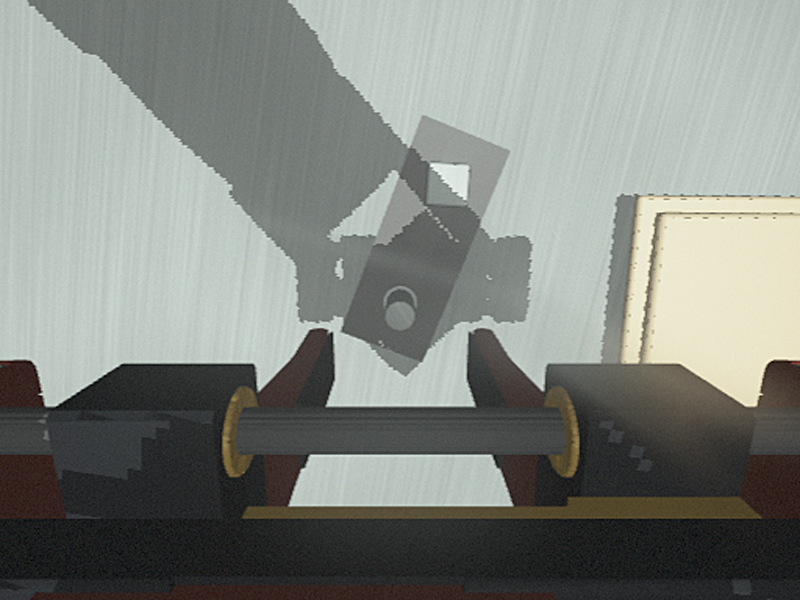

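The pin's top shows at (400,315), right where I projected it, and the plug is at (447,184). I'm descending on the pin now.

```bash
python3 - <<'E'
from h import *
for r in plan([441,-276,54],0,4):print(r)
E
```

```text
[-0.23, -0.04, 2.75, 0.0]
[-0.23, -0.04, 2.75, 0.0]
[-0.23, -0.04, 2.75, 0.0]
[-0.23, -0.04, 2.75, 0.0]
```

Call:
move_arm:
  rows:
    - [-0.2, -0.01, 3.5, 0, 60]
    - [-0.2, -0.01, 3.5, 0, 60]
    - [-0.2, -0.01, 2.0, 0, 60]
    - [-0.17, -0.01, 2.0, 0, 60]
    - [0, 0, 0, 0, 60]
    - [0, 0, 0, 0, 0]
    - [0, 0, 0, 0, 0]
    - [0, 0, 0, 0, 0]
    - [0, 0, 0, 0, 0]

```text
t: 11.0
ee_pos: [441.6, -275.3, 54.5]
orientation: [-1.976, -2.377, -0.062]
ft_force: [0.1, 0.3, 2.6]
width: 17.8
grasp_force: 30.0
```

Call:
move_arm:
  rows:
    - [0.13, 0, -2.0, 0, 0]
    - [0.26, 0, -4.0, 0, 0]
    - [0.3, 0, -4.6, 0, 0]
    - [0, 0, 0, 0, 0]

```text
t: 11.5
ee_pos: [443.4, -276.4, 163.4]
orientation: [-1.98, -2.382, -0.063]
ft_force: [0.4, -1.4, -1.3]
width: 17.5
grasp_force: 30.0
```

```bash
python3 - <<'E'
from h import *
o=get_obs();print(o["ee_pos"],o["ft_force"],o["width"],np.round(rot(o["orientation"]),3).tolist())
print(plan([611.5,188,150],0,10)[0], plan([611.5,188,150],0,1)[0])
E
```

```text
[ 443.3951353  -276.41762754  163.43790646] [ 0.43179051 -1.4127275  -1.27454079] 17.450207367651732 [[-0.183, 0.983, -0.008], [0.981, 0.183, 0.059], [0.06, 0.003, -0.998]]
[4.24, 2.5, 0.4, 0.0] [42.43, 25.01, 3.97, 0.0]
```

Call:
move_arm:
  rows:
    - [4.24, 2.5, 0.4, 0, 0]
    - [4.24, 2.5, 0.4, 0, 0]
    - [4.24, 2.5, 0.4, 0, 0]
    - [4.24, 2.5, 0.4, 0, 0]
    - [4.24, 2.5, 0.4, 0, 0]
    - [4.24, 2.5, 0.4, 0, 0]
    - [4.24, 2.5, 0.4, 0, 0]
    - [4.24, 2.5, 0.4, 0, 0]
    - [4.24, 2.5, 0.4, 0, 0]
    - [4.24, 2.5, 0.4, 0, 0]

```text
t: 12.75
ee_pos: [608.9, 190.4, 145.4]
orientation: [-1.975, -2.376, -0.059]
ft_force: [1.3, -0.4, -1.1]
width: 17.3
grasp_force: 30.0
```

```bash
python3 - <<'E'
from h import *
for i in range(4): optics.get_image("wrist") if i<3 else None
o=get_obs();print(o["t"],o["ee_pos"],np.round(rot(o["orientation"]),3).tolist(),plan([611.5,188,124],0,1)[0])
E
```

```text
12.9 [608.83776844 190.88429557 145.40031872] [[-0.185, 0.983, -0.015], [0.981, 0.186, 0.063], [0.064, -0.003, -0.998]] [-0.47, 0.22, 2.11, 0.0]
```

Next I lower until the tip is about 15 mm above the arm, and look.

Call:
move_arm:
  rows:
    - [-0.2, 0.1, 1.0, 0, 0]
    - [-0.25, 0.1, 1.1, 0, 0]
    - [0, 0, 0, 0, 0]
    - [0, 0, 0, 0, 0]

```text
t: 13.4
ee_pos: [612.0, 185.7, 126.0]
orientation: [-1.977, -2.376, -0.062]
ft_force: [-0.3, -0.6, -0.7]
width: 17.7
grasp_force: 30.0
```

```bash
python3 - <<'E'
from h import *
import pickle
o=get_obs();c=optics.calibration("wrist");im=optics.get_image("wrist");pickle.dump((c,o),open("w4.pkl","wb"))
cv2.imwrite("pics/w4raw.png",im);print(o["t"],o["ee_pos"],np.round(rot(o["orientation"]),3).tolist())
z=im[120:232,181:331];cv2.imwrite("pics/w4.png",cv2.convertScaleAbs(cv2.resize(z,(800,597),interpolation=cv2.INTER_CUBIC),alpha=1.3))
f=lambda X:np.round((proj(c,X)-[181,120])*5.333)
e=o["ee_pos"]
print("hole",f((611.9,188.3,56)),"pintip",f((e[0],e[1]-1.2,e[2]-50.5)),"pincollar",f((e[0],e[1]-1.2,e[2]-6.5)),"pin top",f((e[0],e[1]-1.2,e[2]+33.5)))
E
```

```text
13.4 [612.0208585  185.74698082 126.00209578] [[-0.181, 0.983, -0.013], [0.981, 0.182, 0.063], [0.064, -0.002, -0.998]]
hole [407. 418.] pintip [404. 471.] pincollar [404. 564.] pin top [403. 698.]
```

View pics/w4.png

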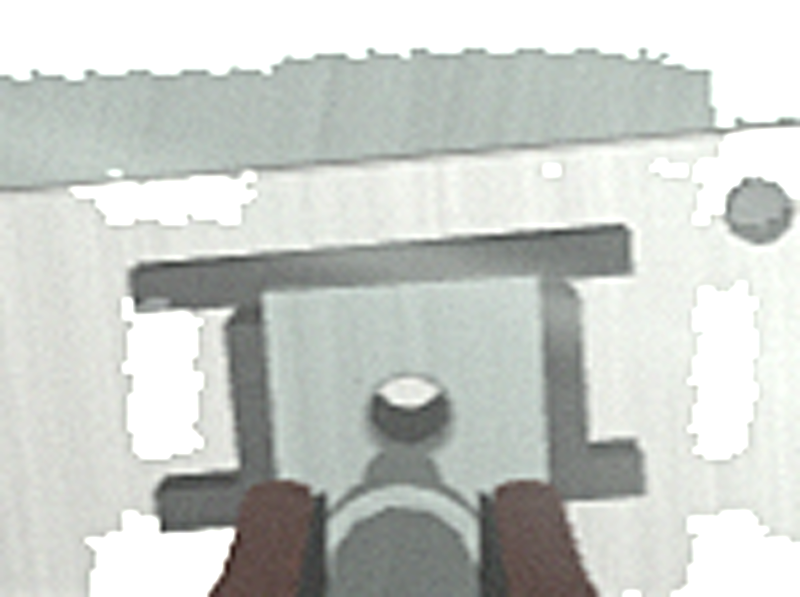

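The hole shows at crop (411,411), with equal strips of block left and right of the arm. The pin's shank is centred at column 402 and its front edge is at about row 449. I'll measure the offset between pin and hole.

```bash
python3 - <<'E'
from fit import *
c,o=pickle.load(open("w4.pkl","rb"));g=cv2.cvtColor(cv2.imread("pics/w4raw.png"),6)
print(g[198:216,255:259].mean(1).round().tolist());print("r206",g[205:208,244:268].mean(0).round().tolist())
x=run("w4",(181+411/5.333,120+411/5.333))
e=o["ee_pos"];Rt=rot(o["orientation"])
z=e[2]-50.5
for d in(-3,-2,-1,0,1):
    C=e+Rt[:,0]*d;P=[proj(c,(C[0]+r*np.cos(a),C[1]+r*np.sin(a),zz))[1] for r,zz in((5,z),(6,z+2)) for a in np.linspace(0,6.28,80)]
    print(d,"front row",round(min(P),2), "shift needed cm",np.round(Rt.T@(np.array([x[0]-C[0],x[1]-C[1],0]))/10,2))
E
```

```text
[73.0, 72.0, 70.0, 72.0, 71.0, 92.0, 100.0, 100.0, 99.0, 97.0, 98.0, 98.0, 98.0, 143.0, 151.0, 146.0, 147.0, 109.0]
r206 [147.0, 144.0, 145.0, 142.0, 146.0, 140.0, 117.0, 103.0, 93.0, 98.0, 97.0, 97.0, 100.0, 97.0, 100.0, 98.0, 99.0, 101.0, 121.0, 143.0, 149.0, 148.0, 149.0, 149.0]
arm hole [611.67 188.77] block offset along gauge x 0.03 rms 15.912513905566367
-4.0 25.34; -3.0 23.08; -2.0 20.19; -1.0 17.5; 0.0 15.94; 1.0 17.38; 2.0 20.31; 3.0 23.05; 4.0 25.22; 
-3 front row 203.76 shift needed cm [0.6  0.02 0.04]
-2 front row 202.53 shift needed cm [0.5  0.02 0.03]
-1 front row 201.29 shift needed cm [0.4  0.02 0.03]
0 front row 200.05 shift needed cm [0.3  0.02 0.02]
1 front row 198.8 shift needed cm [0.2  0.02 0.01]
```

```bash
python3 - <<'E'
from fit import *
c,o=pickle.load(open("w4.pkl","rb"));g=cv2.cvtColor(cv2.imread("pics/w4raw.png"),6)
print("cols 246..270")
for r in range(187,205):print(r,g[r,246:270].tolist())
for X in((611.67,188.77,56),(611.67,188.77,45)):print(proj(c,X))
E
```

```text
cols 246..270
187 [149, 147, 147, 155, 149, 146, 153, 150, 150, 149, 148, 151, 150, 159, 152, 152, 151, 150, 150, 152, 152, 150, 154, 154]
188 [147, 151, 145, 151, 147, 154, 148, 154, 150, 149, 148, 153, 153, 153, 153, 147, 148, 150, 151, 150, 152, 149, 154, 153]
189 [148, 148, 146, 149, 153, 149, 151, 152, 146, 150, 141, 143, 150, 154, 152, 150, 149, 152, 150, 153, 155, 149, 151, 152]
190 [146, 147, 145, 150, 151, 148, 151, 148, 134, 125, 125, 133, 138, 132, 130, 133, 141, 152, 154, 153, 152, 149, 156, 153]
191 [151, 137, 136, 148, 152, 147, 132, 135, 154, 165, 183, 184, 185, 173, 151, 124, 124, 142, 155, 152, 153, 152, 149, 150]
192 [147, 148, 145, 150, 142, 127, 133, 170, 181, 176, 171, 177, 176, 179, 180, 174, 152, 134, 141, 156, 152, 149, 149, 153]
193 [148, 143, 145, 149, 138, 127, 161, 183, 181, 176, 174, 179, 175, 174, 178, 183, 171, 129, 114, 148, 153, 154, 148, 155]
194 [144, 147, 148, 143, 119, 72, 88, 149, 180, 180, 175, 177, 180, 179, 183, 172, 118, 72, 106, 139, 153, 153, 153, 149]
195 [147, 145, 148, 138, 103, 62, 67, 89, 155, 187, 185, 181, 184, 186, 159, 91, 63, 68, 
[... 407 characters left out ...]
70, 76, 74, 70, 74, 76, 72, 72, 77, 86, 115, 141, 152, 147, 146]
200 [147, 151, 141, 127, 107, 97, 72, 71, 74, 70, 70, 70, 68, 77, 71, 72, 69, 83, 106, 121, 139, 151, 149, 147]
201 [145, 147, 141, 133, 118, 99, 89, 78, 66, 70, 74, 73, 71, 70, 67, 74, 84, 88, 108, 121, 143, 149, 144, 148]
202 [141, 144, 146, 138, 122, 111, 100, 89, 81, 74, 74, 69, 67, 71, 81, 97, 100, 101, 116, 132, 149, 153, 151, 150]
203 [143, 145, 145, 143, 135, 123, 105, 96, 99, 99, 94, 87, 86, 98, 97, 97, 100, 110, 128, 143, 154, 149, 147, 146]
204 [143, 143, 144, 148, 148, 135, 116, 102, 100, 100, 100, 100, 99, 101, 102, 104, 120, 132, 144, 150, 152, 150, 146, 144]
[257.20757886 197.799198  ]
[257.19147798 195.15229766]
```

Call:
move_arm:
  rows:
    - [0.5, 0.1, 0, 0, 0]
    - [-0.05, 0, 0.8, 0, 0]
    - [-0.05, 0, 0.8, 0, 0]
    - [0, 0, 0, 0, 0]
    - [0, 0, 0, 0, 0]

```text
t: 14.08
ee_pos: [612.0, 191.6, 110.2]
orientation: [-1.975, -2.377, -0.062]
ft_force: [-0.5, -0.2, -1.5]
width: 17.6
grasp_force: 30.0
```

Call:
move_arm:
  rows:
    - [-0.01, 0, 0.15, 0, 0]
    - [-0.01, 0, 0.15, 0, 0]
    - [-0.01, 0, 0.15, 0, 0]
    - [0, 0, 0, 0, 0]

```text
t: 14.58
ee_pos: [611.9, 191.5, 105.7]
orientation: [-1.975, -2.377, -0.062]
ft_force: [-0.5, -0.3, -0.4]
width: 17.2
grasp_force: 30.0
```

Call:
move_arm:
  rows:
    - [-0.01, 0, 0.15, 0, 0]
    - [-0.01, 0, 0.15, 0, 0]
    - [0, 0, 0, 0, 0]

```text
t: 14.95
ee_pos: [611.9, 191.5, 102.7]
orientation: [-1.975, -2.377, -0.062]
ft_force: [-0.0, -0.3, -1.4]
width: 17.6
grasp_force: 30.0
```

Call:
move_arm:
  rows:
    - [-0.01, 0, 0.15, 0, 0]
    - [-0.01, 0, 0.15, 0, 0]
    - [0, 0, 0, 0, 0]

```text
t: 15.32
ee_pos: [611.9, 191.5, 99.6]
orientation: [-1.975, -2.376, -0.062]
ft_force: [-0.8, 0.4, -0.3]
width: 17.5
grasp_force: 30.0
```

Tip is 7 mm into the arm's hole without touching anything. The block top comes at TCP z of about 95.5.

Call:
move_arm:
  rows:
    - [-0.01, 0, 0.15, 0, 0]
    - [-0.01, 0, 0.15, 0, 0]
    - [0, 0, 0, 0, 0]

```text
t: 15.7
ee_pos: [611.9, 191.5, 96.7]
orientation: [-1.975, -2.376, -0.062]
ft_force: [0.2, 1.1, -1.5]
width: 17.6
grasp_force: 30.0
```

Call:
move_arm:
  rows:
    - [-0.01, 0, 0.1, 0, 0]
    - [-0.01, 0, 0.1, 0, 0]
    - [0, 0, 0, 0, 0]

```text
t: 16.08
ee_pos: [612.0, 191.4, 94.7]
orientation: [-1.975, -2.377, -0.062]
ft_force: [-0.2, 0.1, -1.3]
width: 17.6
grasp_force: 30.0
```

Call:
move_arm:
  rows:
    - [-0.01, 0, 0.1, 0, 0]
    - [-0.01, 0, 0.1, 0, 0]
    - [0, 0, 0, 0, 0]

```text
t: 16.45
ee_pos: [611.9, 191.4, 92.7]
orientation: [-1.975, -2.377, -0.062]
ft_force: [0.1, -0.4, -1.3]
width: 17.4
grasp_force: 30.0
```

The tip is in the block at z 42 with no force. Continuing down.

Call:
move_arm:
  rows:
    - [-0.01, 0, 0.2, 0, 0]
    - [-0.01, 0, 0.2, 0, 0]
    - [-0.01, 0, 0.2, 0, 0]
    - [0, 0, 0, 0, 0]

```text
t: 16.95
ee_pos: [611.9, 191.4, 86.5]
orientation: [-1.975, -2.376, -0.061]
ft_force: [-0.1, -0.3, -1.5]
width: 17.5
grasp_force: 30.0
```

Call:
move_arm:
  rows:
    - [-0.01, 0, 0.2, 0, 0]
    - [-0.02, 0, 0.2, 0, 0]
    - [-0.01, 0, 0.2, 0, 0]
    - [0, 0, 0, 0, 0]

```text
t: 17.45
ee_pos: [611.8, 191.4, 80.5]
orientation: [-1.975, -2.376, -0.061]
ft_force: [-0.0, -0.4, -1.0]
width: 17.4
grasp_force: 30.0
```

Call:
move_arm:
  rows:
    - [-0.01, 0, 0.2, 0, 0]
    - [-0.01, 0, 0.2, 0, 0]
    - [-0.01, 0, 0.2, 0, 0]
    - [0, 0, 0, 0, 0]

```text
t: 17.95
ee_pos: [611.8, 191.5, 74.5]
orientation: [-1.975, -2.376, -0.061]
ft_force: [0.3, 1.0, -1.1]
width: 17.8
grasp_force: 30.0
```

Call:
move_arm:
  rows:
    - [-0.01, 0, 0.2, 0, 0]
    - [-0.01, 0, 0.15, 0, 0]
    - [0, 0, 0, 0, 0]

```text
t: 18.32
ee_pos: [611.9, 191.5, 71.1]
orientation: [-1.975, -2.377, -0.062]
ft_force: [1.3, -0.1, -2.0]
width: 17.5
grasp_force: 30.0
```

Call:
move_arm:
  rows:
    - [-0.01, 0, 0.1, 0, 0]
    - [0, 0, 0.05, 0, 0]
    - [0, 0, 0, 0, 0]

```text
t: 18.7
ee_pos: [612.0, 191.6, 69.8]
orientation: [-1.975, -2.377, -0.062]
ft_force: [0.3, -0.2, -1.5]
width: 17.6
grasp_force: 30.0
```

Call:
move_arm:
  rows:
    - [0, 0, 0.05, 0, 0]
    - [0, 0, 0, 0, 0]

```text
t: 18.95
ee_pos: [611.9, 191.6, 69.2]
orientation: [-1.975, -2.377, -0.062]
ft_force: [-0.3, 0.4, -1.7]
width: 17.3
grasp_force: 30.0
```

Call:
move_arm:
  rows:
    - [0, 0, 0.05, 0, 0]
    - [0, 0, 0, 0, 0]

```text
t: 19.2
ee_pos: [611.9, 191.6, 68.7]
orientation: [-1.975, -2.377, -0.062]
ft_force: [0.6, 0.1, -1.3]
width: 17.7
grasp_force: 30.0
```

Call:
move_arm:
  rows:
    - [0, 0, 0.04, 0, 0]
    - [0, 0, 0, 0, 0]

```text
t: 19.45
ee_pos: [612.0, 191.6, 68.5]
orientation: [-1.975, -2.377, -0.062]
ft_force: [-1.3, -0.2, -0.6]
width: 17.3
grasp_force: 30.0
```

Call:
move_arm:
  rows:
    - [0, 0, 0.04, 0, 0]
    - [0, 0, 0, 0, 0]

```text
t: 19.7
ee_pos: [612.3, 191.7, 68.5]
orientation: [-1.976, -2.377, -0.063]
ft_force: [-1.5, -1.4, 4.5]
width: 17.4
grasp_force: 30.0
```

Call:
move_arm:
  rows:
    - [0, 0, 0.04, 0, 0]
    - [0, 0, 0, 0, 0]

```text
t: 19.95
ee_pos: [612.7, 191.8, 68.4]
orientation: [-1.976, -2.377, -0.064]
ft_force: [-1.5, -0.7, 6.7]
width: 17.4
grasp_force: 30.0
```

Contact comes at the expected home height. One more light press, then I let go and rise.

Call:
move_arm:
  rows:
    - [0, 0, 0.05, 0, 0]
    - [0, 0, 0, 0, 0]

```text
t: 20.2
ee_pos: [613.1, 191.9, 68.4]
orientation: [-1.976, -2.378, -0.065]
ft_force: [-1.0, -0.5, 9.4]
width: 17.5
grasp_force: 30.0
```

Call:
move_arm:
  rows:
    - [0, 0, 0, 0, 60]
    - [0, 0, 0, 0, 60]
    - [0, 0, 0, 0, 60]

```text
t: 20.58
ee_pos: [611.6, 191.7, 66.7]
orientation: [-1.975, -2.376, -0.061]
ft_force: [-0.2, 0.2, -0.9]
width: 44.0
grasp_force: 0.0
```

Call:
move_arm:
  rows:
    - [0.1, 0, -1.5, 0, 60]
    - [0.2, 0, -3.5, 0, 60]
    - [0.3, 0, -4.5, 0, 60]
    - [0, 0, 0, 0, 60]
    - [0, 0, 0, 0, 60]

```text
t: 21.2
ee_pos: [611.8, 191.6, 162.5]
orientation: [-1.975, -2.377, -0.062]
ft_force: [0.5, 0.7, -1.0]
width: 52.6
grasp_force: 0.0
```

```bash
python3 - <<'E'
from h import *
o=get_obs();c=optics.calibration("wrist");im=optics.get_image("wrist");s=optics.get_image("side")
f=lambda X:np.round((proj(c,X)-[166,100])*2.35)
print(o["t"],o["ee_pos"],o["ft_force"],o["width"])
cs=optics.calibration("side");p=proj(cs,(611.7,188.8,80));x,y=map(int,p);print("side pin top proj",(proj(cs,(611.7,188.8,102))-[x-40,y-35])*8,"collar",(proj(cs,(611.7,188.8,59))-[x-40,y-35])*8)
print("wrist pin top",(proj(c,(611.7,188.8,102))-[181,120])*2.667,"collar",(proj(c,(611.7,188.8,62))-[181,120])*2.667)
a=cv2.resize(im[120:260,181:331],(400,373),interpolation=2);b=cv2.resize(s[y-35:y+35,x-40:x+40],(400,350),interpolation=2)
b=cv2.copyMakeBorder(b,0,23,0,0,0);cv2.imwrite("pics/fin.png",np.hstack([a,b]))
E
```

```text
21.2 [611.84220719 191.55334762 162.52980714] [ 0.52815116  0.74645615 -1.00656386] 52.64141549446035
side pin top proj [322.13602376 232.75434931] collar [322.88895326 337.97383807]
wrist pin top [200.43701196 231.95732407] collar [200.64904916 204.65906231]
```

View pics/fin.png

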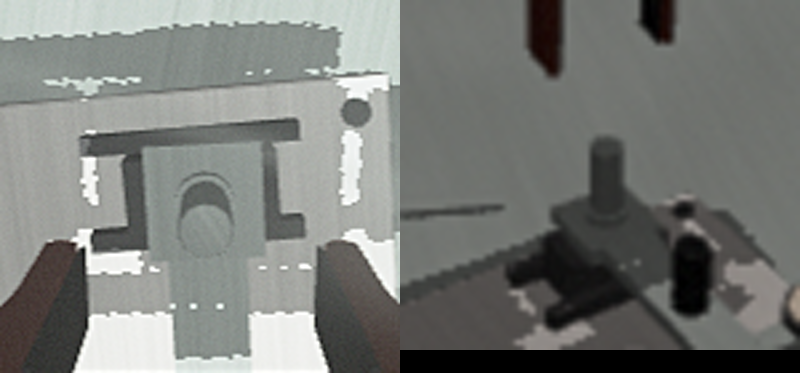

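The pin stands upright with its collar flat on the arm. In the wrist crop its top is at (207,230), as projected for fully home, and the gripper is clear of it.

```bash
python3 -c "
from h import *
print(close_job())"
```

```text
the job is handed in; nothing more can be done
None
```

The arm is swung in over the stop block and the lock pin is fully home with its collar on the arm, released; peak measured force was about 9 N and the job was handed in at about 21 s, though joint 6 briefly read 2.5404 rad against its 2.54 limit, which could count as a range violation.

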